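Feed a board tray past the spring barrier into the test bay

TASK

Hold the red barrier open by pressing the yellow bar down with one fingertip, and while it is held, gently push the blue board tray along the chute under the barrier with the other finger until it is fully home against the black end stop. Then take the hand away so that the barrier closes behind the tray. Do not lift the tray, and leave the flux tub, the eraser and the charger alone.

Things in the scene. Friction and masses are not known exactly. Their poses are not given: they have to be found in the camera images.
- chute: Fixed chute: grey base (x -243 to 117, y -90 to 56; mm in this frame, used throughout). x = feed direction, z up; origin on the desk below the barrier's shaft, barrier at x = 0. Chute floor z = 6, centre line y = -46, inner width 76 between aluminium walls (4 thick, top z = 30, x -180 to 105). Two shaft posts at y = 2, 12 wide, top z = 50, at x = -234 and 14.
- bay_stop (a point): Middle of the face of the black end stop at the far end of the chute (x = 100, y = -46, z = 20 in the chute's frame; top of the stop and its white block z = 42).
- shaft (a point): Point of the barrier's pivot shaft at the barrier (x = 0, y = 0, z = 42 in the chute's frame). The steel shaft, 8 mm thick, runs along the chute from x = -238 to 12, between the tray's lane and the yellow press bar.
- barrier: Spring-loaded red barrier with its yellow press bar, hinged on the shaft; origin on the shaft at the barrier. Closed, its y and z axes are the chute's; it opens by turning about -x, 0 to 0.8 rad; from 0.4 rad its blade clears the tray. Pushing the tray against the closed blade does not open it: press the yellow bar down. The spring closes it when the bar is let go.
- blade (a point): Centre of the barrier's red blade with a white stripe, 40 mm wide, 5 thick, 23 high. Closed, it hangs across the chute at x = 0, y = -81 to -41, lower edge z = 16, this point at z = 27 (chute's frame); it swings up with the barrier: at z = 52 the barrier is open by 0.4 rad.
- press_bar (a point): Flat yellow bar fixed to the barrier: 200 mm along the chute (x -240 to -40, chute's frame), 32 wide; this point: middle of its upper face. Barrier closed: it slopes, inner edge y 28, z 37, outer edge y 54, z 55. Pressed down (about 3 to 4 N) anywhere along it, it opens the barrier; at 0.6 rad its face is level at z = 24, y = 20 to 52. A fingertip can slide along it.
- board_tray: Loose blue tray with a green circuit board fixed in it, about 0.25 kg, 90 x 72 x 24 mm; origin: centre of its underside, x = feed direction. A flat neck (30 wide, 5 high) behind it ends in an upright push plate 50 wide, 44 high, rear face at x = -109. Home, its origin is at x = 55 in the chute's frame and the barrier closes over the neck, between tray and push plate.
- push_face (a point): Centre of the rear face of the tray's push plate, where it is pushed: 30 mm above the tray's underside, 36 mm above the desk, 14 mm below the plate's top.
- flux_tub: Blue tub with cyan lid, 49 mm across, 48 high, standing beyond the end stop; origin at the centre of its underside. Not to be touched.
- eraser: Blue and white eraser, 34 x 44 x 12 mm, beyond the end stop; origin at the centre of its underside. Not to be touched.
- charger_brick: Cream charger block, 43 x 34 x 32 mm, before the entry of the chute; origin at the centre of its underside. Not to be touched.

How it is judged (in metres and radians):
On the way, in this order (a step that is already met when the one before it is completed fails the run):
1. a finger holds the barrier open with the press bar before the tray reaches it (z of blade in the frame of chute above 0.049 m and contact force between the fingers and barrier above 0.3 N and x of board_tray in the frame of chute below -0.045 m), for 0.1 s.
2. the tray is more than halfway past the barrier, which a finger on the press bar holds open (z of blade in the frame of chute above 0.046 m and contact force between the fingers and barrier above 0.3 N and x of board_tray in the frame of chute between 0.015 and 0.045 m), for 0.1 s.
At the end, for the whole second after the job is handed in: The tray lies flat on the chute floor within 6 mm of the end stop and at rest, and the barrier has closed behind it (blade within 4 mm of its closed height) (x of board_tray in the frame of chute between 0.049 and 0.06 m and z of board_tray in the frame of chute below 0.009 m and angle between board_tray's own z axis and vertical below 0.06 rad and z of blade in the frame of chute below 0.031 m and linear speed of board_tray below 0.01 m/s); the robot touches nothing.
It fails at once if the tray was lifted off the chute floor or tipped (z of board_tray in the frame of chute above 0.018 m or angle between board_tray's own z axis and vertical above 0.2 rad).
It fails at once if the tray was squeezed or rammed (over 25 N from the fingers) (contact force between the fingers and board_tray above 25 N).
It fails at once if the flux tub was moved by more than 2 cm (distance of flux_tub from where it was at the start of the episode above 0.02 m).
It fails at once if the eraser was moved by more than 2 cm (distance of eraser from where it was at the start of the episode above 0.02 m).
It fails at once if the charger was moved by more than 2 cm (distance of charger_brick from where it was at the start of the episode above 0.02 m).
It also fails if it takes over 32 s, if anything falls off the work surface, if the arm or the gripper's body presses on something with over 40 N, if the wrist force passes 120 N, or if a joint passes its speed limit or range.

ROBOT

A 6-joint arm with a two-finger parallel gripper is mounted at the origin on a cart in front of the work surface, level with it; the furniture and walls round the work are solid. World frame = base frame: x ahead of the robot, y to its left, z up, the work surface at z = 0. Lengths are in m, angles in degrees, forces in N, time in s.
With the tool pointing down it reaches from about 0.25 to 0.725 m from the base axis. Payload 9.7 kg.
Tool frame: the origin (TCP) lies midway between the tips of the shut fingers; the grasp point (between the pads) lies bot.grasp_offset behind it (bot.grasp_offset is the distance from the TCP to the grasp point, in m); x points along the fingers, y is the direction in which the jaws open and shut, and the axes are right-handed (so a half turn about x gives the same grasp; the last joint's range is limited). The gripper opens to 85 mm and grips with 20 to 120 N. Pads are 22 mm wide; open, the fingers measure 114 mm over their backs; the gripper's body (76 mm by 85 mm) begins 54 mm behind the grasp point. The pads swing forward as they close: fully open they stand 13 mm farther back than shut.
Start: joints at [72.88, 4.979, 10.078, 95.1, 0, 90], TCP at [0.162, 0.526, 0.231] pointing down, gripper open.
Joint ranges: [-179.16, 179.16], [-48.56, 103.87], [-65.8, 70.77], [-126.05, 130.52], [-82.76, 87.17], [-180, 180]. Speed limits (degrees/s): [127.2, 127.2, 147.25, 180, 180, 180].

INTERFACE

Orientations are given as [roll, pitch, yaw] about the fixed x, y, z axes, in that order (R = Rz(yaw) Ry(pitch) Rx(roll)).
In Python, from workcell import status, camera, bot gives the robot as it stands.
- The arm moves only by the shell command python3 -m jog 'ROWS' [OPENING] [FORCE]. ROWS is text: rows parted by semicolons, each of 4 numbers parted by spaces: the shift along the tool's x, y, z in mm, then the turn about the tool's x in degrees. A call has exactly 8 rows; each row is the pose to reach, as a shift and turn from the pose commanded when the call began, along the tool's axes at that moment; what a row does not reach only later rows make up. A row lasts 1/8 s, in which the tool goes at most 62.5 mm and 10.7 degrees, less where a joint would pass 70% of its speed; a pose out of reach is approached as far as the arm can. A call with a gripper value outside its range is refused whole. OPENING is the opening, from 0 (shut) to 1 (fully open), set as the call begins (- or left out, the last holds). The fingers move at their own pace and stop on an object; FORCE is the grip in N (left out, the last holds). Time passes only in rows, so rows that repeat a pose let the fingers close, or fill a call up. It gives the time, the measured TCP pose, the force and the opening at its end, in the units of the state.
- status.get_obs(): the state, without advancing time (a new reading comes with each control period).
- camera(name): name is "scene" or "top"; returns a dict with "color" (400x640x3 uint8, red, green, blue), "vfov" (degrees; the focal length in pixels is half the picture's height over the tangent of half this angle, whatever the lens; pixels are square), "cx", "cy" (the principal point, pixels), "rvec" (rotation vector, rad) and "tvec" (3), from world to camera coordinates, as OpenCV has them. Camera axes: x right, y down, z forward; pixel columns grow to the right and rows downward; lengths in m; the calibration is good to about 2 mm. A picture is of the moment at which its call begins. There is no depth.
- bot.job_done(): hands the job in, once; it reports no verdict.
The state is a dict: "time": time; "q": joint angles; "qd": joint speeds; "joint_efforts": joint torques, N m; "ee_pos": TCP position; "tcp_rot": TCP orientation; "wrist_force": force on the tool from outside, world axes, zero at the start; "torque": the same for the moment, N m; "opening": finger opening in m.
Only numpy, scipy, OpenCV 4.12 (cv2) and the standard library are available. Lean on these libraries where they do the work, as an engineer would, in place of code of your own. Each camera call takes 0.05 s, during which the arm holds its last target. There are 200 camera calls.

## Working session

There is one attempt and no reset: what is moved stays moved. The work goes in short steps, Python scripts to look and compute and a shell command to move; the robot and the scene stay as the last step left them, time stands still between calls to the robot, and variables do not carry over. Pictures are saved under pics/ and viewed, about 8 in all and at most 12, crops included, and the job is handed in when it is done.

```bash
ls; mkdir -p pics; cat > h.py <<'E'
import numpy as np, cv2
from workcell import status, camera, bot
def cal(c):
    h,w=c["color"].shape[:2]; f=h/2/np.tan(np.radians(c["vfov"])/2)
    K=np.array([[f,0,c["cx"]],[0,f,c["cy"]],[0,0,1.]])
    return K,np.array(c["rvec"],float).ravel(),np.array(c["tvec"],float).ravel()
def proj(c,P):
    K,r,t=cal(c); return cv2.projectPoints(np.array(P,float).reshape(-1,1,3),r,t,K,None)[0].reshape(-1,2)
def at_z(c,uv,z):
    K,r,t=cal(c);R=cv2.Rodrigues(r)[0]; C=-R.T@t
    d=R.T@np.linalg.solve(K,np.array([uv[0],uv[1],1.])); return C+d*(z-C[2])/d[2]
def save(c,name,crop=None,s=1):
    im=c["color"][:,:,::-1]
    if crop: x0,y0,x1,y1=crop; im=im[y0:y1,x0:x1]
    cv2.imwrite("pics/"+name,cv2.resize(im,None,fx=s,fy=s,interpolation=cv2.INTER_CUBIC))
E
python3 - <<'E'
from h import *
import pickle
print(status.get_obs(), bot.grasp_offset)
d={}
for n in("top","scene"):
    c=camera(n);d[n]=c;save(c,n+"0.png",s=1.25);print(n,{k:c[k] for k in c if k!="color"})
pickle.dump(d,open("c0.pkl","wb"))
E
```

```text
pics
{'time': 0.0, 'q': array([7.28789176e+01, 5.00986730e+00, 1.00330501e+01, 9.50975585e+01,
       2.03160346e-04, 8.99977607e+01]), 'qd': array([-0.06192109, -0.02817858, -0.01245337, -0.00625332,  0.08030049,
       -0.04812006]), 'joint_efforts': array([ 9.86349842e-04, -5.20394003e+01,  4.64801967e+01,  1.66505284e-02,
        1.44643218e-04, -4.86669563e-06]), 'ee_pos': array([0.16184855, 0.52541239, 0.23058231]), 'tcp_rot': array([ -90.1587446 ,   89.92562402, -107.27758783]), 'wrist_force': array([ 0.62177961, -0.34086519, -0.06282665]), 'torque': array([0.00512811, 0.03504235, 0.01428413]), 'opening': 0.08546609199964239} 0.0187
top {'vfov': 54.9795580054545, 'cx': 320.5640776289403, 'cy': 202.72907155780632, 'rvec': array([ 2.11323719, -2.13017749,  0.18451962]), 'tvec': array([-0.02444069,  0.55687334,  0.8830041 ])}
scene {'vfov': 42.32897399298319, 'cx': 322.6313292728357, 'cy': 198.53599077615635, 'rvec': array([ 1.75763452, -1.04917212,  0.69577533]), 'tvec': array([-0.31706424,  0.24431907,  0.68371118])}
```

View pics/top0.png

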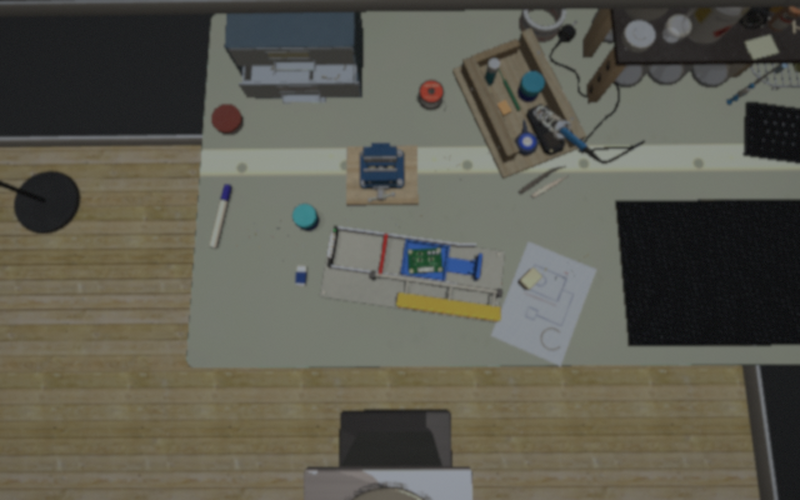

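View pics/scene0.png

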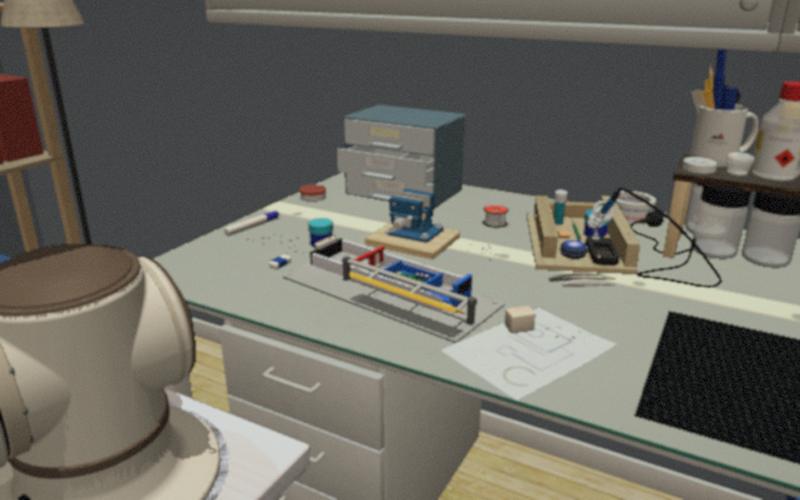

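Top view: the chute's feed direction runs image-left, with the yellow bar at the bottom (450,307), the tray at about (440,262), the charger at (530,280), and the tub and eraser at left. I'll enlarge it to get precise points.

```bash
python3 - <<'E'
from h import *
import pickle
d=pickle.load(open("c0.pkl","rb"))
save(d["top"],"top_c.png",(250,170,450,270),4)
for p in [(264,186),(397,250)]: print(at_z(d["top"],p,0))
print(proj(d["top"],[[0,0,0],[.3,0,0],[.3,.1,0],[.162,.526,.231]]))
E
```

```text
[0.61137771 0.11765014 0.        ]
[ 0.44406169 -0.21887347  0.        ]
[[309.92526393 445.13107368]
 [309.67058317 310.09516213]
 [268.71866653 310.35859049]
 [ 11.89521037 403.52258941]]
```

View pics/top_c.png

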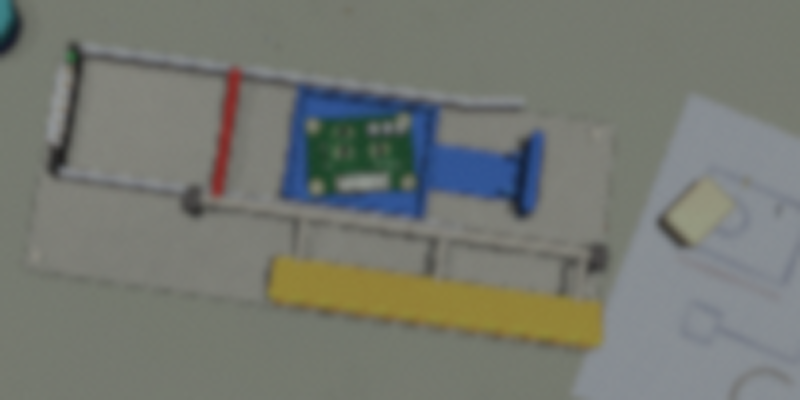

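```bash
cat > fit.py <<'E'
from h import *
import pickle
from scipy.optimize import least_squares
c=pickle.load(open("c0.pkl","rb"))["top"]
uv=np.array([(275,258),(270,300),(603,303),(600,347),(28,268),(612,125),(523,103),(195,202),(597,257)])/4+[250,170]
P=np.array([(-40,28,37),(-40,54,55),(-240,28,37),(-240,54,55),(117,56,3),(-243,-90,3),(-180,-86,30),(14,2,50),(-234,2,50)])/1e3
def W(p,P):
    a=p[2];R=np.array([[np.cos(a),-np.sin(a),0],[np.sin(a),np.cos(a),0],[0,0,1]])
    return P@R.T+[p[0],p[1],0]
s=least_squares(lambda p:(proj(c,W(p,P))-uv).ravel(),[.5,0,1.5],loss="soft_l1",x_scale=[.1,.1,.1])
p=s.x; print(p,np.degrees(p[2])); print((proj(c,W(p,P))-uv).round(1).tolist())
np.save("chute.npy",p)
def C(p,w):
    a=p[2];R=np.array([[np.cos(a),-np.sin(a)],[np.sin(a),np.cos(a)]]); return (w[:2]-p[:2])@R
for n,q,z in [("plate",(543,132),.05),("plate",(530,213),.05),("trayrear",(437,105),.03),("trayfront",(298,88),.03),("tf2",(284,198),.03),("brick",(697,212),.032),("brickcorner",(662,212),.03)]:
    w=at_z(c,np.array(q)/4+[250,170],z); print(n,C(p,w)*1e3,w)
E
python3 fit.py
```

```text
[0.51486004 0.01204414 1.42240539] 81.4978258740455
[[-0.2, -0.2], [-0.6, -0.6], [-0.1, 0.1], [1.0, -0.4], [-1.5, 1.0], [1.0, -0.2], [0.1, 1.4], [-0.9, -0.5], [1.1, 0.1]]
plate [-191.06413523  -68.88271824] [ 0.55473751 -0.18710435  0.05      ]
plate [-188.80387916  -18.57906659] [ 0.50532085 -0.17743169  0.05      ]
trayrear [-126.64189149  -80.80401173] [ 0.57605242 -0.12515262  0.03      ]
trayfront [-39.455907   -79.50899414] [ 0.58766182 -0.03873332  0.03      ]
tf2 [-40.5423908   -9.70233851] [ 0.51846168 -0.02948716  0.03      ]
brick [-292.21018929  -36.13767729] [ 0.50739819 -0.28229758  0.032     ]
brickcorner [-271.4769129   -33.47890212] [ 0.50783399 -0.26139906  0.03      ]
```

```bash
cat > plan.py <<'E'
from h import *
import sys
from scipy.spatial.transform import Rotation as Ro
p=np.load("chute.npy")
def plan(cx,cy,z):
    o=status.get_obs(); R=Ro.from_euler("xyz",o["tcp_rot"],degrees=True).as_matrix(); t=o["ee_pos"]
    a=p[2]; A=np.array([[np.cos(a),-np.sin(a),0],[np.sin(a),np.cos(a),0],[0,0,1]])
    g=A@np.array([cx,cy,0])/1e3+[p[0],p[1],z/1e3]
    y=A[:,1]; yt=R.T@y; turn=np.degrees(np.arctan2(yt[2],yt[1]))
    print("t",round(o["time"],2),"tcp",t.round(4),"chute",(A.T@(t-[p[0],p[1],0])*1e3).round(1),"goal",g.round(4),"toolshift mm",(R.T@(g-t)*1e3).round(1),"turn to +y",turn.round(1),"or",((turn+360)%360-180).round(1),"q",o["q"].round(1))
    print("tool axes in chute:\n",(A.T@R).round(3),"F chute",(A.T@o["wrist_force"]).round(2),"open",round(o["opening"]*1e3,1))
if __name__=="__main__": plan(*map(float,sys.argv[1:4]))
E
python3 plan.py -208 -4 150
```

```text
t 0.1 tcp [0.1619 0.5254 0.2306] chute [455.6 425.  230.6] goal [ 0.4881 -0.1943  0.15  ] toolshift mm [  81.4 -591.7  523.6] turn to +y -98.6 or 81.4 q [72.9  5.  10.  95.1  0.  90. ]
tool axes in chute:
 [[-0.001  0.989 -0.15 ]
 [ 0.    -0.15  -0.989]
 [-1.    -0.001 -0.   ]] F chute [ 0.09 -0.39 -0.51] open 85.2
```

```bash
python3 -m jog '0 -35 30 5; 0 -75 65 10; 0 -115 100 15; 0 -155 135 20; 0 -195 170 25; 0 -235 205 31; 0 -270 235 36; 0 -300 262 41' 0.82; python3 plan.py -208 -4 150
```

```text
time: 1.1
ee_pos: [0.3242, 0.1602, 0.2312]
tcp_rot: [67.1, 90.0, 8.8]
wrist_force: [0.6, 0.8, -0.6]
opening: 0.07
t 1.1 tcp [0.3242 0.1602 0.2312] chute [118.4 210.4 231.2] goal [ 0.4881 -0.1943  0.15  ] toolshift mm [ 81.2 -46.8 387.7] turn to +y -139.8 or 40.2 q [ 26.3 -20.5 -12.6  97.9  -0.   84.6]
tool axes in chute:
 [[ 0.     0.645 -0.764]
 [-0.    -0.764 -0.645]
 [-1.     0.     0.   ]] F chute [ 0.84 -0.52 -0.61] open 70.0
```

```bash
python3 -m jog '0 -6 50 5; 5 -12 100 10; 15 -18 150 15; 25 -24 200 20; 40 -30 250 25; 55 -36 300 30; 70 -42 350 35; 81 -47 388 40'; python3 plan.py -208 -4 80; python3 - <<'E'
from h import *
import pickle
d={n:camera(n) for n in("top","scene")}; pickle.dump(d,open("c1.pkl","wb"))
a=d["top"]["color"][150:290,240:480,::-1]; b=d["scene"]["color"][150:290,220:460,::-1]
cv2.imwrite("pics/s1.png",cv2.resize(np.vstack([a,b]),None,fx=2.1,fy=2.1,interpolation=cv2.INTER_CUBIC))
E
```

```text
time: 2.1
ee_pos: [0.4891, -0.1943, 0.149]
tcp_rot: [-102.1, 89.9, 159.6]
wrist_force: [0.8, 0.2, 0.2]
opening: 0.0704
t 2.1 tcp [ 0.4891 -0.1943  0.149 ] chute [-207.9   -5.1  149. ] goal [ 0.4881 -0.1943  0.08  ] toolshift mm [69.  -1.   0.1] turn to +y -179.8 or 0.2 q [-21.7   0.9  -3.2  85.9  -0.   76.7]
tool axes in chute:
 [[ 0.     0.003 -1.   ]
 [ 0.001 -1.    -0.003]
 [-1.    -0.001 -0.   ]] F chute [ 0.28 -0.73  0.24] open 70.4
```

View pics/s1.png

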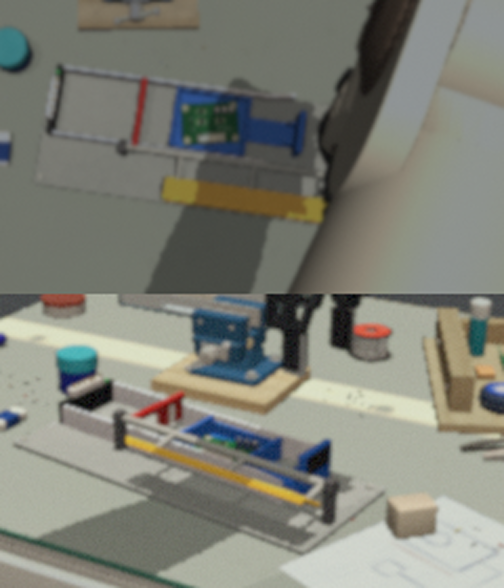

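```bash
python3 - <<'E'
from h import *
import pickle
from fit import W
d=pickle.load(open("c1.pkl","rb"));p=np.load("chute.npy")
for z in(.149,.155,.160): print(z,proj(d["scene"],W(p,np.array([[-.208,.037,z],[-.208,-.047,z]]))).round(1).tolist())
print(proj(d["scene"],W(p,np.array([[-.234,.002,.05],[.014,.002,.05],[-.24,.028,.037],[-.04,.054,.055]]))).round(1).tolist())
save(d["scene"],"s1f.png",(320,130,420,270),5)
E
```

```text
[0.51486004 0.01204414 1.42240539] 81.4978258740455
[[-0.2, -0.2], [-0.6, -0.6], [-0.1, 0.1], [1.0, -0.4], [-1.5, 1.0], [1.0, -0.2], [0.1, 1.4], [-0.9, -0.5], [1.1, 0.1]]
plate [-191.06413523  -68.88271824] [ 0.55473751 -0.18710435  0.05      ]
plate [-188.80387916  -18.57906659] [ 0.50532085 -0.17743169  0.05      ]
trayrear [-126.64189149  -80.80401173] [ 0.57605242 -0.12515262  0.03      ]
trayfront [-39.455907   -79.50899414] [ 0.58766182 -0.03873332  0.03      ]
tf2 [-40.5423908   -9.70233851] [ 0.51846168 -0.02948716  0.03      ]
brick [-292.21018929  -36.13767729] [ 0.50739819 -0.28229758  0.032     ]
brickcorner [-271.4769129   -33.47890212] [ 0.50783399 -0.26139906  0.03      ]
0.149 [[357.3, 191.7], [381.8, 178.0]]
0.155 [[357.4, 188.5], [382.0, 175.0]]
0.16 [[357.5, 185.9], [382.1, 172.5]]
[[377.7, 238.5], [276.8, 205.5], [372.8, 251.1], [279.9, 218.4]]
```

View pics/s1f.png

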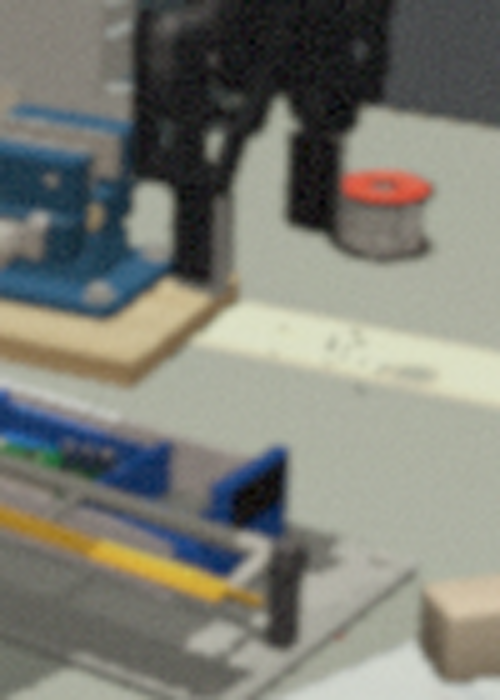

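```bash
python3 -m jog '10 0 0 0; 25 0 0 0; 42 0 0 0; 60 0 0 0; 76 0 0 0; 90 0 0 0; 99 0 0 0; 101 0 0 0'; python3 -m jog '3 0 0 0; 7 0 0 0; 11 0 0 0; 15 0 0 0; 19 0 0 0; 23 0 0 0; 26 0 0 0; 26 0 0 0';  python3 plan.py -208 -4 17; python3 - <<'E'
from h import *
import pickle
d={n:camera(n) for n in("top","scene")}; pickle.dump(d,open("c2.pkl","wb"))
save(d["scene"],"s2.png",(250,170,430,290),4)
E
```

```text
time: 3.2
ee_pos: [0.4888, -0.1924, 0.0487]
tcp_rot: [-104.7, 90.0, 157.1]
wrist_force: [-0.1, -0.4, 0.3]
opening: 0.0701
time: 4.2
ee_pos: [0.4893, -0.1926, 0.0234]
tcp_rot: [81.1, 90.0, -17.0]
wrist_force: [3.2, -0.4, 2.4]
opening: 0.0697
t 4.2 tcp [ 0.4893 -0.1926  0.0234] chute [-206.2   -5.    23.4] goal [ 0.4881 -0.1943  0.017 ] toolshift mm [ 6.4 -1.   1.8] turn to +y -179.6 or 0.4 q [-21.5   2.9 -15.2  71.9   0.   76.6]
tool axes in chute:
 [[-0.     0.007 -1.   ]
 [-0.001 -1.    -0.007]
 [-1.     0.001  0.   ]] F chute [ 0.09 -3.21  2.4 ] open 69.7
```

View pics/s2.png

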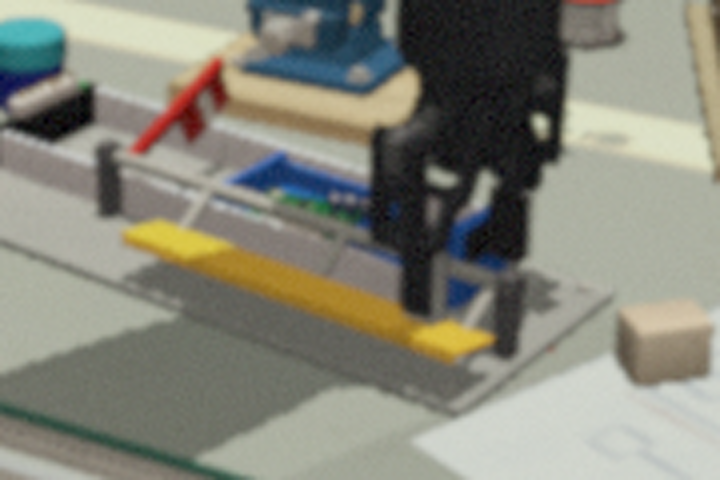

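```bash
python3 -m jog '2 0 0 0; 4 0 0 0; 5 0 0 0; 5 0 0 -0.2; 5 0 -1 -0.4; 5 0 -3 -0.4; 5 0 -5 -0.4; 5 0 -7 -0.4'; python3 plan.py -190 -4 17; python3 - <<'E'
from h import *
import pickle
d={n:camera(n) for n in("top","scene")}; pickle.dump(d,open("c3.pkl","wb"))
save(d["scene"],"s3.png",(250,170,430,290),4)
p=np.load("chute.npy");a=p[2]
for an in (0,.3,.4,.5,.6,.7):
    y,z=-.081,.0385-.042   # blade outer top corner rel. shaft, rotate about -x
    Y=y*np.cos(an)+z*np.sin(an); Z=-y*np.sin(an)+z*np.cos(an)
    w=[p[0]-np.sin(a)*Y,p[1]+np.cos(a)*Y,.042+Z]
    print(an,((proj(d["scene"],[w])-[250,170])*4).round(0))
E
```

```text
time: 5.3
ee_pos: [0.4896, -0.1854, 0.018]
tcp_rot: [-85.9, 89.9, 176.4]
wrist_force: [-0.1, -2.5, 2.4]
opening: 0.0699
t 5.3 tcp [ 0.4896 -0.1854  0.018 ] chute [-199.    -4.2   18. ] goal [ 0.4907 -0.1765  0.017 ] toolshift mm [ 1.  -0.1 -9. ] turn to +y -179.2 or 0.8 q [-20.7   2.9 -15.9  71.3  -0.   77. ]
tool axes in chute:
 [[-0.     0.014 -1.   ]
 [ 0.001 -1.    -0.014]
 [-1.    -0.001  0.   ]] F chute [-2.44 -0.26  2.39] open 69.9
0 [[226. 118.]]
0.3 [[222.  80.]]
0.4 [[219.  68.]]
0.5 [[216.  57.]]
0.6 [[211.  47.]]
0.7 [[206.  38.]]
```

View pics/s3.png

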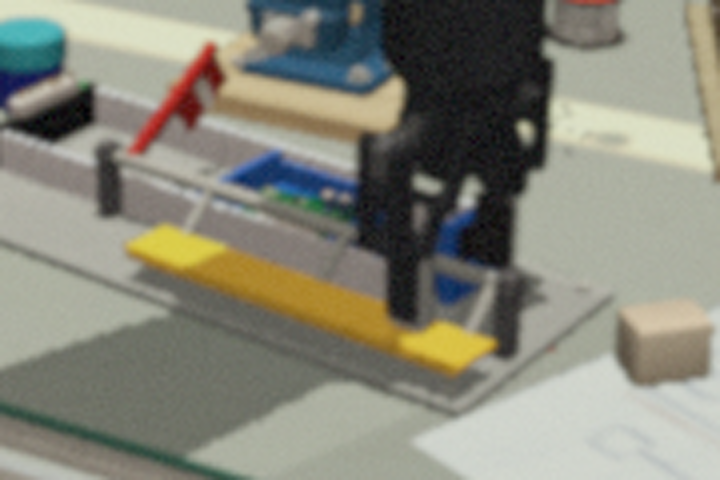

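```bash
python3 -m jog '0 0 -3 0.4; 0 0 -6 0.8; 0 0 -9 0.8; 0 0 -13 0.8; 0 0.5 -17 0.8; 0 0.5 -21 0.8; 0 0.5 -25 0.8; 0 0.5 -29 0.8'; python3 plan.py -65 -4 17; python3 -m jog '0 0 -4 0; 0 0 -8 0; 0 0 -12 0; 0 0 -16 0; 0 0 -20 0; 0 0 -24 0; 0 0 -28 0; 0 0 -32 0'; python3 plan.py -65 -4 17;
```

```text
time: 6.4
ee_pos: [0.4944, -0.1566, 0.0183]
tcp_rot: [64.9, 90.0, -33.6]
wrist_force: [0.1, -2.7, 2.3]
opening: 0.07
t 6.4 tcp [ 0.4944 -0.1566  0.0183] chute [-169.8   -4.7   18.3] goal [ 0.5092 -0.0528  0.017 ] toolshift mm [   1.3   -0.8 -104.8] turn to +y 180.0 or -0.0 q [-17.6   2.1 -16.6  71.3  -0.   80.9]
tool axes in chute:
 [[-0. -0. -1.]
 [-0. -1.  0.]
 [-1.  0.  0.]] F chute [-2.65 -0.53  2.32] open 70.0
time: 7.4
ee_pos: [0.4992, -0.125, 0.0183]
tcp_rot: [43.9, 90.0, -54.6]
wrist_force: [-0.5, -3.9, 2.0]
opening: 0.0698
t 7.4 tcp [ 0.4992 -0.125   0.0183] chute [-137.9   -4.7   18.3] goal [ 0.5092 -0.0528  0.017 ] toolshift mm [  1.3  -0.8 -72.9] turn to +y 180.0 or -0.0 q [-14.1   1.6 -17.1  71.3  -0.   84.5]
tool axes in chute:
 [[-0. -0. -1.]
 [-0. -1.  0.]
 [-1.  0.  0.]] F chute [-3.91 -0.1   1.99] open 69.8
```

```bash
python3 -m jog '0 0 -4 0; 0 0 -8 0; 0 0 -12 0; 0 0 -16 0; 0 0 -20 0; 0 0 -25 0; 0 0 -30 0; 0 0 -35 0'; python3 plan.py -65 -4 17;  python3 - <<'E'
from h import *
import pickle
d={n:camera(n) for n in("top","scene")}; pickle.dump(d,open("c4.pkl","wb"))
a=d["top"]["color"][170:270,240:420,::-1]; b=d["scene"]["color"][170:280,240:420,::-1]
cv2.imwrite("pics/s4.png",cv2.resize(np.vstack([a,b]),None,fx=2.8,fy=2.8,interpolation=cv2.INTER_CUBIC))
E
```

```text
time: 8.4
ee_pos: [0.5044, -0.0903, 0.0183]
tcp_rot: [96.6, 90.0, -1.9]
wrist_force: [-0.4, -3.5, 3.5]
opening: 0.0698
t 8.4 tcp [ 0.5044 -0.0903  0.0183] chute [-102.8   -4.7   18.3] goal [ 0.5092 -0.0528  0.017 ] toolshift mm [  1.3  -0.8 -37.8] turn to +y 180.0 or -0.0 q [-10.1   1.3 -17.4  71.3   0.   88.4]
tool axes in chute:
 [[ 0. -0. -1.]
 [-0. -1.  0.]
 [-1.  0. -0.]] F chute [-3.57 -0.1   3.52] open 69.8
```

View pics/s4.png

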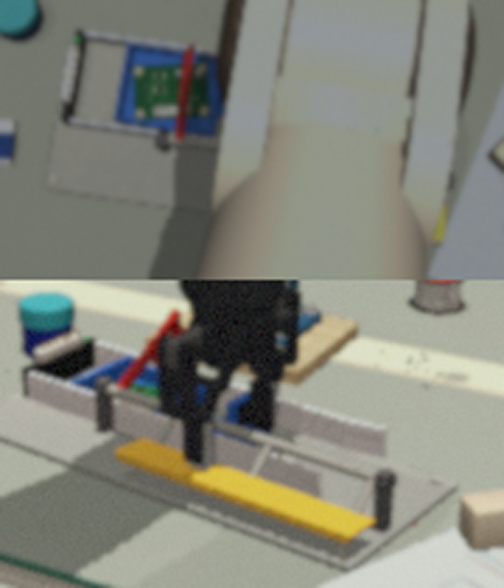

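The barrier is up and the tray is straight, with its front edge at (122,85) in the crop and a gap left to the stop at (82,80). Next is the remaining travel.

```bash
python3 - <<'E' | tail -3
from h import *
import pickle
from fit import C
c=pickle.load(open("c4.pkl","rb"))["top"];p=np.load("chute.npy")
for n,q,z in [("front",(125,47),.03),("front2",(115,122),.03),("stop",(80,80),.042)]:
    print(n,C(p,at_z(c,np.array(q)/2.8+[240,170],z))*1e3)
E
python3 -m jog '0 0 -3 0; 0 0 -6 0; 0 0 -9 0; 0 0 -12 0; 0 0 -15 0; 0 0 -18 0; 0 0 -21 0; 0 0 -24 0'; python3 plan.py -65 -4 17
```

```text
front [ 61.31633597 -78.87563562]
front2 [ 59.37059095 -10.57223358]
stop [ 94.20109739 -41.50025647]
time: 9.5
ee_pos: [0.5079, -0.0667, 0.0183]
tcp_rot: [179.1, 90.0, 80.6]
wrist_force: [0.8, -3.0, 3.2]
opening: 0.0697
t 9.5 tcp [ 0.5079 -0.0667  0.0183] chute [-78.9  -4.7  18.3] goal [ 0.5092 -0.0528  0.017 ] toolshift mm [  1.3  -0.7 -13.9] turn to +y 180.0 or -0.0 q [ -7.5   1.3 -17.5  71.3   0.   91. ]
tool axes in chute:
 [[ 0. -0. -1.]
 [-0. -1.  0.]
 [-1.  0. -0.]] F chute [-2.82 -1.24  3.19] open 69.7
```

```bash
python3 -m jog '0 0 -1.5 0; 0 0 -3 0; 0 0 -4.5 0; 0 0 -6 0; 0 0 -7.5 0; 0 0 -9 0; 0 0 -10.5 0; 0 0 -12 0'; python3 plan.py -65 -4 17 | grep -o "F chute.*"; python3 -m jog '0 0 -0.5 0; 0 0 -1 0; 0 0 -1.5 0; 0 0 -2 0; 0 0 -2 0; 0 0 -2.5 0; 0 0 -2.5 0; 0 0 -2.5 0';python3 plan.py -65 -4 17
```

```text
time: 10.5
ee_pos: [0.5096, -0.0549, 0.0183]
tcp_rot: [-97.2, 90.0, 164.3]
wrist_force: [0.3, -2.4, 2.5]
opening: 0.07
F chute [-2.35 -0.7   2.46] open 70.0
time: 11.5
ee_pos: [0.51, -0.0525, 0.0183]
tcp_rot: [-155.0, 90.0, 106.5]
wrist_force: [0.2, -2.3, 1.9]
opening: 0.0701
t 11.5 tcp [ 0.51   -0.0525  0.0183] chute [-64.6  -4.7  18.3] goal [ 0.5092 -0.0528  0.017 ] toolshift mm [ 1.3 -0.7  0.4] turn to +y 180.0 or -0.0 q [ -5.9   1.3 -17.4  71.3   0.   92.6]
tool axes in chute:
 [[ 0. -0. -1.]
 [ 0. -1.  0.]
 [-1. -0. -0.]] F chute [-2.21 -0.5   1.91] open 70.1
```

No contact with the stop yet, so I'll continue in small steps.

```bash
python3 -m jog '0 0 -0.5 0; 0 0 -0.5 0; 0 0 -1 0; 0 0 -1 0; 0 0 -1.5 0; 0 0 -1.5 0; 0 0 -1.5 0; 0 0 -1.5 0';python3 plan.py -65 -4 17 | grep -oE "chute \[ ?-6.*goal|F chute.*"; python3 - <<'E'
from h import *
import pickle
d={n:camera(n) for n in("top","scene")}; pickle.dump(d,open("c5.pkl","wb"))
a=d["top"]["color"][175:245,245:365,::-1]; b=d["scene"]["color"][180:250,240:360,::-1]
cv2.imwrite("pics/s5.png",cv2.resize(np.vstack([a,b]),None,fx=4,fy=4,interpolation=cv2.INTER_CUBIC))
E
```

```text
time: 12.5
ee_pos: [0.5102, -0.0521, 0.0183]
tcp_rot: [6.6, 89.9, -92.0]
wrist_force: [0.3, -9.4, 2.5]
opening: 0.0699
chute [-64.1  -4.8  18.3] goal
F chute [-9.22 -1.64  2.52] open 69.9
```

View pics/s5.png

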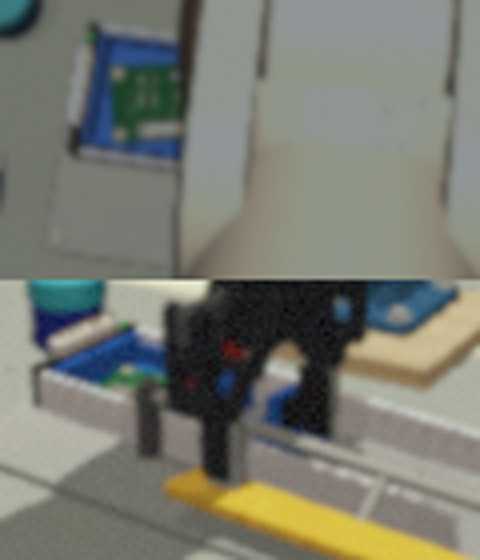

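Force has risen to 9 N and the tray is against the stop, so it is home. Now I back off and lift.

```bash
python3 -m jog '0 0 2 0; 0 0 5 0; 0 0 8 0; 0 0 8 0; -4 0 8 0; -9 0 8 0; -14 0 8 0; -19 0 8 0'; python3 -m jog '-5 0 0 0; -12 0 0 0; -20 0 0 0; -32 0 0 0; -50 0 0 0; -75 0 0 0; -100 0 0 0; -115 0 0 0'; python3 -m jog '0 0 30 0; 0 0 70 0; 0 0 115 0; 0 0 160 0; 0 0 205 0; 0 0 240 0; 0 0 255 0; 0 0 255 0'; python3 - <<'E'
from h import *
import pickle
d={n:camera(n) for n in("top","scene")}; pickle.dump(d,open("c6.pkl","wb"))
a=d["top"]["color"][165:265,245:425,::-1]; b=d["scene"]["color"][170:270,240:420,::-1]
cv2.imwrite("pics/s6.png",cv2.resize(np.vstack([a,b]),None,fx=3,fy=3,interpolation=cv2.INTER_CUBIC))
E
```

```text
time: 13.6
ee_pos: [0.5092, -0.059, 0.0378]
tcp_rot: [84.4, 90.0, -14.1]
wrist_force: [0.6, -0.4, 1.3]
opening: 0.0697
time: 14.6
ee_pos: [0.5095, -0.059, 0.1545]
tcp_rot: [93.0, 89.9, -5.5]
wrist_force: [-0.1, -0.6, -0.5]
opening: 0.0697
time: 15.6
ee_pos: [0.4711, -0.3115, 0.1522]
tcp_rot: [-131.4, 90.0, 130.0]
wrist_force: [0.6, -0.2, 0.3]
opening: 0.0699
```

View pics/s6.png

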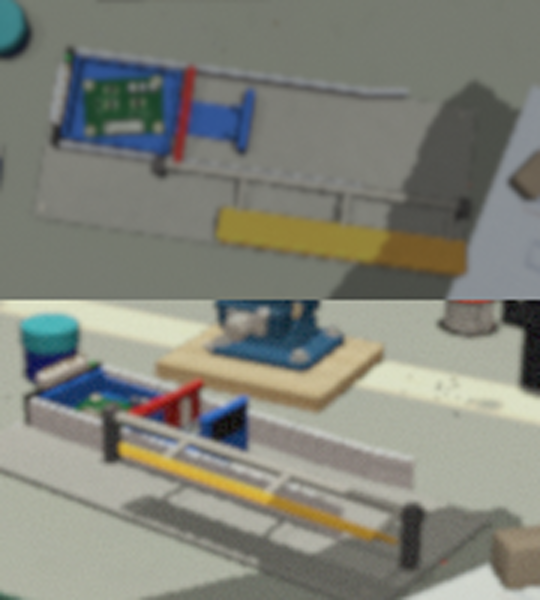

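The tray is seated against the stop and the red blade is down over the neck, with its tip at (200,383). I'll compare the blade's pixels with the closed blade in the first picture.

```bash
python3 - <<'E'
from h import *
import pickle
for f in("c0","c3","c6"):
    for n in("scene","top"):
        im=pickle.load(open(f+".pkl","rb"))[n]["color"].astype(int)
        y0,y1,x0,x1=(175,225,280,320) if n=="scene" else (180,225,290,320)
        s=im[y0:y1,x0:x1]; m=(s[...,0]>90)&(s[...,0]>2*s[...,1])&(s[...,0]>2*s[...,2])
        v,u=np.nonzero(m); print(f,n,m.sum(),(u.mean()+x0).round(2),(v.mean()+y0).round(2),"top",v.min()+y0,"bot",v.max()+y0,"right",u.max()+x0)
p=np.load("chute.npy")
from fit import C
c=pickle.load(open("c6.pkl","rb"))["top"]
for q in [(254,92),(243,152)]: print("plate rear",C(p,at_z(c,np.array(q)/3+[245,165],.05))*1e3)
E
```

```text
c0 scene 97 297.02 203.74 top 197 bot 211 right 306
c0 top 60 306.22 201.48 top 188 bot 217 right 309
c3 scene 138 294.87 194.32 top 182 bot 207 right 304
c3 top 53 305.43 201.64 top 188 bot 218 right 308
c6 scene 116 296.85 204.01 top 197 bot 211 right 306
c6 top 65 306.08 201.82 top 188 bot 217 right 309
[0.51486004 0.01204414 1.42240539] 81.4978258740455
[[-0.2, -0.2], [-0.6, -0.6], [-0.1, 0.1], [1.0, -0.4], [-1.5, 1.0], [1.0, -0.2], [0.1, 1.4], [-0.9, -0.5], [1.1, 0.1]]
plate [-191.06413523  -68.88271824] [ 0.55473751 -0.18710435  0.05      ]
plate [-188.80387916  -18.57906659] [ 0.50532085 -0.17743169  0.05      ]
trayrear [-126.64189149  -80.80401173] [ 0.57605242 -0.12515262  0.03      ]
trayfront [-39.455907   -79.50899414] [ 0.58766182 -0.03873332  0.03      ]
tf2 [-40.5423908   -9.70233851] [ 0.51846168 -0.02948716  0.03      ]
brick [-292.21018929  -36.13767729] [ 0.50739819 -0.28229758  0.032     ]
brickcorner [-271.4769129   -33.47890212] [ 0.50783399 -0.26139906  0.03      ]
plate rear [-53.79427447 -67.97417552]
plate rear [-51.75610099 -17.89545312]
```

The blade is back at its closed pixels, and the push plate's rear face is at x = -53 (nominal home is -54). I'm handing in.

```bash
python3 -c "
from workcell import bot; print(bot.job_done())"
```

```text
the job is handed in; nothing more can be done
None
```

I've handed the job in; no verdict was given. With the gripper set to 70 mm, one fingertip held the yellow bar down at about 0.6 rad while the other pushed the tray about 137 mm under the barrier. When the tray met the end stop, the wrist force rose to about 9 N. I then backed off, lifted clear and drew the hand away.

My last checks agreed:
- **Tray:** the rear face of the push plate measures x ≈ -53 mm, against -54 mm nominal. That puts the tray's origin at about 56 mm, inside the 49–60 mm window.
- **Barrier:** the blade's top, bottom and right-hand edges are on the same pixels as in the first, closed picture; its centre is within 0.4 pixel.
- **Robot:** it is clear, with about zero wrist force at 15.6 s.
- **Flux tub, eraser and charger:** the hand went near none of them. I did not measure their positions again at the end.

No check failed.

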